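# Start the stirrer under the flask at its next speed step

## Robot

A 6-joint arm with a two-finger parallel gripper is mounted at the origin on the work surface. World frame = base frame: x ahead of the robot, y to its left, z up, the work surface at z = 0. Lengths are in m, angles in rad, forces in N, time in s.
With the tool pointing down it reaches from about 0.275 to 0.875 m from the base axis. Payload 12.5 kg.
Tool frame: the origin (TCP) lies midway between the tips of the shut fingers; the grasp point (between the pads) lies 19 mm behind it; z points along the fingers, y is the line along which they close (so a half turn about z gives the same grasp; the last joint's range is limited). The gripper opens to 85 mm and grips with 20 to 120 N. Pads are 22 mm wide; open, the fingers measure 114 mm over their backs; the gripper's body (76 mm by 85 mm) begins 54 mm behind the grasp point. The pads swing forward as they close: fully open they stand 13 mm farther back than shut.
Start: joints at [1.067, 0.351, 1.652, -0, 1.139, -0.085], TCP at [0.224, 0.502, 0.231] pointing down, gripper open.
Joint ranges: [-2.75, 2.75], [-0.79, 2.1], [0.01, 2.65], [-1.57, 4.71], [0.07, 3.14], [-2.87, 2.87]. Speed limits (rad/s): [2.22, 2.22, 2.79, 3.14, 3.14, 3.14].

## Interface

Orientations are given as [roll, pitch, yaw] about the fixed x, y, z axes, in that order (R = Rz(yaw) Ry(pitch) Rx(roll)).
In Python, from station import ctrl gives the robot as it stands.
- The arm moves only by the tool send_rows, never from a script. Its argument "steps" is a list of rows, each a list of 3 entries, a list of its own where there are three numbers: the shift along the tool's x, y, z normalised to -1 to 1, where 1 is 0.5 m, then the turn, a rotation vector about the tool's x, y, z normalised to -1 to 1, where 1 is pi rad, then the closure, from -1 (fully open) to 1 (shut). A call has 1 to 5 rows; each row is the pose to reach, as a shift and turn from the pose commanded when the call began, along the tool's axes at that moment, turning the shorter way round; what a row does not reach only later rows make up. A row lasts 1/12 s, in which the tool goes at most 41.7 mm and 7.16 degrees, less where a joint would pass 70% of its speed; a pose out of reach is approached as far as the arm can. A call with a number of a shift or a turn outside -1 to 1 is refused whole. A call with a gripper value outside its range is refused whole. The fingers move at their own pace and stop on an object; "squeeze" is the grip in N (left out, the last holds). Time passes only in rows, so rows that repeat a pose let the fingers close. It gives the time, the measured TCP pose, the force, the opening and the grip force at its end, in the units of the state.
- ctrl.state(): the state, without advancing time (a new reading comes with each control period).
- ctrl.read_camera(name): name is "scene" or "top" or "wrist"; returns the picture (400x640x3 uint8, red, green, blue); there is no depth.
- ctrl.camera_info(name): a dict with "fovy" (degrees; the focal length in pixels is half the picture's height over the tangent of half this angle, whatever the lens; pixels are square), "cx", "cy" (the principal point, pixels), "k1" (the pictures are not rectified: a ray, as slopes to the right and down, at radius r is drawn at 1 + k1 r^2 times it, then the intrinsics apply), "extrinsics" (4x4, takes a point from camera to world coordinates). Camera axes: x right, y up, looking along -z (the intrinsics and any distortion apply to the point x, -y, -z); pixel columns grow to the right and rows downward; lengths in m; the calibration is good to about 2 mm. A picture is of the moment at which its call begins: read the wrist's pose just before it. camera_info takes no time and is no camera call; for the wrist camera it gives the pose at the moment of the call.
- ctrl.close_job(): hands the job in; it is judged then, once.
The state is a dict: "t": time; "q": joint angles; "qd": joint speeds; "joint_torque": joint torques, N m; "eef_pos": TCP position; "tcp_rot": TCP orientation; "contact_force": force on the tool from outside, world axes, zero at the start; "ft_torque": the same for the moment, N m; "width": opening from 0.0 (shut) to 1.0 (fully open); "finger_force": force on a finger pad.
Only numpy, scipy, OpenCV 4.12 (cv2) and the standard library are available. Lean on these libraries where they do the work, as an engineer would, in place of code of your own. Each camera call takes 0.05 s, during which the arm holds its last target. There are 200 camera calls.

## Task

Start the stirrer that the stoppered conical flask stands on: with a fingertip pressed on top of its big knurled dial, turn the dial clockwise (seen from above) until it clicks into the next step, 40 degrees on and no further, then push that stirrer's start button fully down and let it spring back. Leave the other stirrer's dial and button alone, and do not pick up or shove the glassware or anything else on the bench.

Things in the scene. Friction and masses are not known exactly. Their poses are not given: they have to be found in the camera images.
- stirrer_a: the flask's magnetic stirrer, a fixed white case 280 mm deep (its x) and 180 mm wide (its y); origin on the table under its centre, x points away from the operator. Front ledge 56 mm high carries the dial (axis at -75, +30 mm) and the start button (at -75, -55 mm); the rear part, from x = -15 mm to +140 mm, is 80 mm high with a round white top plate at 85 mm (136 mm across, centre at +60, 0 mm) that bears the conical flask
- stirrer_b: the other magnetic stirrer, a fixed white case 280 mm deep (its x) and 180 mm wide (its y); origin on the table under its centre, x points away from the operator. Front ledge 56 mm high carries the dial (axis at -75, +30 mm) and the start button (at -75, -55 mm); the rear part, from x = -15 mm to +140 mm, is 80 mm high with a round white top plate at 85 mm (136 mm across, centre at +60, 0 mm) that bears the beaker; identical to stirrer_a
- dial_a (a joint): angle of the flask's stirrer's dial about its vertical axis: 0 = the step it starts in, grows CLOCKWISE seen from above; it clicks into a step every 0.698 rad (40 degrees): 0, 0.698, 1.396, ... up to 3.49, with a stop at -0.1. Between steps it must be dragged over a hump (about 0.05 N m at most, 0.35 rad from each step), after which it falls into the next step by itself; left alone it settles within 0.03 rad of a step
- dial_a_top (a point): centre of the top face of the flask's stirrer's dial: a black knurled plastic disc 96 mm across (too wide to be grasped), 14 mm high, its flat top 76 mm above the table, with grey ribs around the rim and a white pointer line. It rides on a soft spring: pressing anywhere on its top sinks it up to 4 mm (4 N to start, 10 N at the bottom). A fingertip pressed on its top some 30 mm off the axis and moved in a circle about the axis carries it round by friction
- start_a (a joint): travel of the flask's stirrer's start button: 0 out, 0.006 m fully down (about 4 N), springs back
- start_a_top (a point): centre of the top of the flask's stirrer's start button: a round black push button 24 mm across, its top 78 mm above the table, in a round grey collar (40 mm across, 68 mm above the table), on the front ledge, 85 mm to the right (-y) of the dial's centre; it is pressed straight down
- dial_b (a joint): angle of the beaker's stirrer's dial about its vertical axis: 0 = the step it starts in, grows CLOCKWISE seen from above; it clicks into a step every 0.698 rad (40 degrees): 0, 0.698, 1.396, ... up to 3.49, with a stop at -0.1. Between steps it must be dragged over a hump (about 0.05 N m at most, 0.35 rad from each step), after which it falls into the next step by itself; left alone it settles within 0.03 rad of a step
- dial_b_top (a point): centre of the top face of the beaker's stirrer's dial: a black knurled plastic disc 96 mm across (too wide to be grasped), 14 mm high, its flat top 76 mm above the table, with grey ribs around the rim and a white pointer line. It rides on a soft spring: pressing anywhere on its top sinks it up to 4 mm (4 N to start, 10 N at the bottom). A fingertip pressed on its top some 30 mm off the axis and moved in a circle about the axis carries it round by friction
- start_b (a joint): travel of the beaker's stirrer's start button: 0 out, 0.006 m fully down (about 4 N), springs back
- start_b_top (a point): centre of the top of the beaker's stirrer's start button: a round black push button 24 mm across, its top 78 mm above the table, in a round grey collar (40 mm across, 68 mm above the table), on the front ledge, 85 mm to the right (-y) of the dial's centre; it is pressed straight down
- flask: conical glass flask with a grey rubber stopper, 80 mm across its foot, 116 mm tall, loose on stirrer_a's plate; origin at the centre of its underside
- beaker: straight-sided open glass beaker, 70 mm across, 85 mm tall, loose on stirrer_b's plate; origin at the centre of its underside
- pipette: white and black hand pipette lying on the table between the two stirrers, along x, about 294 mm long, 26 mm wide, 24 mm high; origin on the table under its length, 13 mm nearer the robot than its middle
- vial: small amber vial, 26 mm across, 50 mm tall, standing between the stirrers towards the back; origin at the centre of its underside
- tip_box: blue box of pipette tips, 85 x 120 x 54 mm, at the left of the table; origin at the centre of its underside
- bottle: white bottle, 68 mm across, 170 mm tall, at the right of the table; origin at the centre of its underside
- tub: white tub with a lid, 90 mm across, 100 mm tall, at the left of the table; origin at the centre of its underside
- tube_rack: grey rack of capped tubes, 70 x 160 mm, 94 mm tall, at the right of the table; origin at the centre of its underside

How it is judged:
On the way, in this order (a step that is already met when the one before it is completed fails the run):
1. the flask's dial is clicked round to the next step (value of joint dial_a between 0.56 and 0.84 rad), for 0.2 s.
2. then the flask's stirrer's start button is pushed down, with the dial in that step (all of step 1 and value of joint start_a above 0.0045 m), for 0.05 s.
At the end, for the whole second after the job is handed in: The flask's dial rests one step on (0.698 rad, between 0.56 and 0.84); its start button was then pressed at least 4.5 mm and is out again (under 2 mm). The other dial (under 0.2 rad) and button are untouched, and all loose things stand still and upright within 20 mm of their starts (all of step 1 and velocity of joint dial_a between -0.1 and 0.1 rad/s and value of joint each of start_a, start_b below 0.002 m and value of joint dial_b below 0.2 rad and distance of each of flask, beaker, pipette, vial, tip_box, bottle, tub, tube_rack from where it was at the start of the episode below 0.02 m and linear speed of each of flask, beaker, pipette, vial, tip_box, bottle, tub, tube_rack below 0.02 m/s and angle between each of flask, beaker, pipette, vial, tip_box, bottle, tub, tube_rack's own z axis and vertical below 0.15 rad).
It fails at once if the flask or the beaker is knocked, pushed or lifted (more than 20 mm) (distance of any of flask, beaker from where it was at the start of the episode above 0.02 m).
It fails at once if another loose thing on the bench is shoved or lifted (more than 20 mm) (distance of any of pipette, vial, tip_box, bottle, tub, tube_rack from where it was at the start of the episode above 0.02 m).
It fails at once if the flask's dial is turned on past the next step (over 1.15 rad) (value of joint dial_a above 1.15 rad).
It fails at once if the beaker's dial is turned (over 0.25 rad) (value of joint dial_b above 0.25 rad).
It fails at once if the beaker's start button is pressed (over 3 mm) (value of joint start_b above 0.003 m).
It also fails if it takes over 38 s, if anything falls off the work surface, if the arm or the gripper's body presses on something with over 40 N, if the wrist force passes 120 N, or if a joint passes its speed limit or range.

## Working session

There is one attempt and no reset: what is moved stays moved. The work goes in short steps, Python scripts to look and compute and a tool call to move; the robot and the scene stay as the last step left them, time stands still between calls to the robot, and variables do not carry over. Pictures are saved under pics/ and viewed, at most 10 in all, crops included, and the job is handed in when it is done.

Besides the shell and the picture viewer there is one more tool, called as name([rows], argument=value, ...), one row to a line, values as JSON. send_rows: Moves the arm, as the interface text tells. Scaled input: -1 to 1 covers 0.5 m each way for a shift and pi rad each way for a turn. Its arguments: {"type":"object","properties":{"steps":{"type":"array"},"squeeze":{"type":"number"}},"required":["steps"]}

```bash
mkdir -p pics; python3 - <<'E'
from station import ctrl
import cv2
for n in("top","scene"):
    im=ctrl.read_camera(n); cv2.imwrite(f"pics/{n}0.png",im[:,:,::-1])
    i=ctrl.camera_info(n); print(n,i)
s=ctrl.state(); print(s)
E
```

```text
top {'fovy': 56.968888999757304, 'cx': 323.5608390093884, 'cy': 193.8451182994904, 'k1': 0.030046389615627334, 'extrinsics': array([[-7.92927651e-03,  9.99059685e-01, -4.26247976e-02,
         5.17110546e-01],
       [-9.99968562e-01, -7.92083636e-03,  3.66898100e-04,
         4.53674273e-03],
       [ 2.89290536e-05,  4.26263668e-02,  9.99091083e-01,
         1.17532431e+00],
       [ 0.00000000e+00,  0.00000000e+00,  0.00000000e+00,
         1.00000000e+00]])}
scene {'fovy': 57.985675247600156, 'cx': 312.15414739834335, 'cy': 194.53448447330283, 'k1': -0.05173069800800134, 'extrinsics': array([[-0.65256583, -0.45373842,  0.60686019,  1.20083635],
       [ 0.7575214 , -0.40953823,  0.50836972,  0.54770716],
       [ 0.01786557,  0.79145428,  0.61096722,  0.72068987],
       [ 0.        ,  0.        ,  0.        ,  1.        ]])}
{'t': 0.1, 'q': array([ 1.06741560e+00,  3.51199076e-01,  1.65238259e+00, -2.73628211e-05,
        1.13905305e+00, -8.46263436e-02]), 'qd': array([ 9.34063105e-04, -2.34187941e-03, -1.73751053e-03,  8.09527731e-04,
        7.54305699e-05,  4.49545030e-04]), 'joint_torque': array([ 1.33951216e-03, -5.06835079e+01, -2.91873801e+01, -3.83235442e-05,
        2.65683673e-03,  3.18035586e-05]), 'eef_pos': array([0.22349429, 0.50221794, 0.23079454]), 'tcp_rot': array([-3.14055222e+00, -6.33296174e-05,  2.72284970e+00]), 'contact_force': array([-0.76884417, -0.49866522, -0.6644477 ]), 'ft_torque': array([-0.0073455 ,  0.00630052,  0.00689717]), 'finger_force': 0.0, 'width': 1.000053067651578}
```

View pics/top0.png

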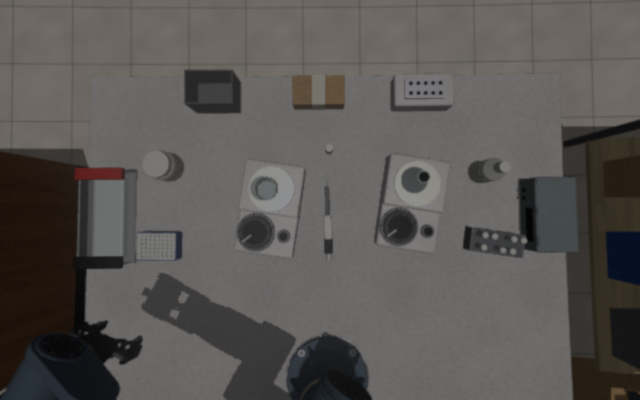

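View pics/scene0.png

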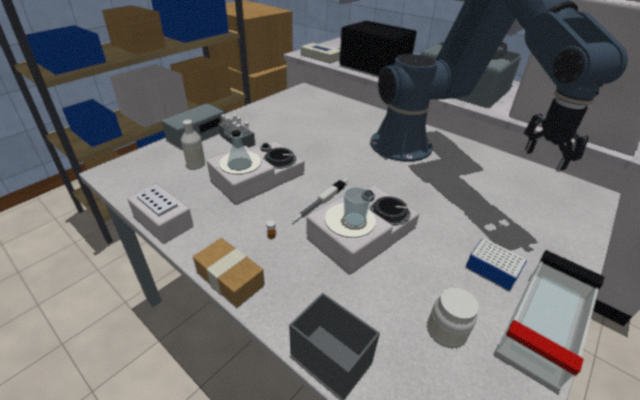

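The top view shows the stoppered flask on the right-hand stirrer: dial near (399,226), button near (427,231), stopper at (424,177). The open beaker is on the left one. Next I localise the dial and button.

```bash
cat > h.py <<'E'
from station import ctrl
import cv2, numpy as np
from scipy.spatial.transform import Rotation as R
def cast(i,u,v,z):
    f=200/np.tan(np.radians(i["fovy"]/2))
    d=np.array([(u-i["cx"])/f,(v-i["cy"])/f]); s=d.copy()
    for _ in range(20): s=d/(1+i["k1"]*(s@s))
    E=np.array(i["extrinsics"]); r=E[:3,:3]@[s[0],-s[1],-1]; o=E[:3,3]
    return o+r*(z-o[2])/r[2]
def blobs(im,box,thr,amin):
    x0,y0,x1,y1=box; g=cv2.cvtColor(im,cv2.COLOR_RGB2GRAY)[y0:y1,x0:x1]
    m=(g<thr).astype(np.uint8)
    cs,_=cv2.findContours(m,cv2.RETR_EXTERNAL,cv2.CHAIN_APPROX_NONE)
    out=[]
    for c in cs:
        if cv2.contourArea(c)>=amin:
            h=cv2.convexHull(c); e=cv2.fitEllipse(h) if len(h)>4 else None
            if e: out.append((e[0][0]+x0,e[0][1]+y0,e[1],cv2.contourArea(c)))
    return out
def tool(dw):  # world shift -> scaled tool shift
    s=ctrl.state(); return R.from_euler("xyz",s["tcp_rot"]).inv().apply(dw)/0.5
E
python3 - <<'E'
from h import *
im=ctrl.read_camera("top"); i=ctrl.camera_info("top")
for t in(60,75,90):
    for b in blobs(im,(375,200,450,255),t,20): print(t,np.round(b[:2],1),np.round(b[2],1),b[3],cast(i,b[0],b[1],.076).round(4))
c=im[150:260,360:460]; cv2.imwrite("pics/c.png",cv2.resize(c[:,:,::-1],None,fx=5,fy=5,interpolation=cv2.INTER_CUBIC))
print(ctrl.camera_info("wrist"))
E
```

```text
60 [427.7 230.8] [8.6 9.5] 55.5 [ 0.4519 -0.3037  0.076 ]
60 [399. 226.] [33.3 34. ] 776.0 [ 0.4666 -0.2191  0.076 ]
75 [426.6 230.7] [11.6 12.6] 103.5 [ 0.4522 -0.3006  0.076 ]
75 [393.4 223.5] [43.2 48.2] 1066.5 [ 0.4742 -0.2027  0.076 ]
90 [426.7 230.8] [12.6 13.7] 125.5 [ 0.4519 -0.3007  0.076 ]
90 [393.6 223.7] [44.6 49.5] 1235.5 [ 0.4736 -0.2032  0.076 ]
{'fovy': 65.30874832377273, 'cx': 310.61865971164104, 'cy': 200.4590985045402, 'k1': 0.00927978677487069, 'extrinsics': array([[ 0.40742213, -0.88267305, -0.23429787,  0.16344125],
       [ 0.91323718,  0.39315156,  0.10690982,  0.52877216],
       [-0.00225184, -0.25752695,  0.96626849,  0.37306456],
       [ 0.        ,  0.        ,  0.        ,  1.        ]])}
```

View pics/c.png

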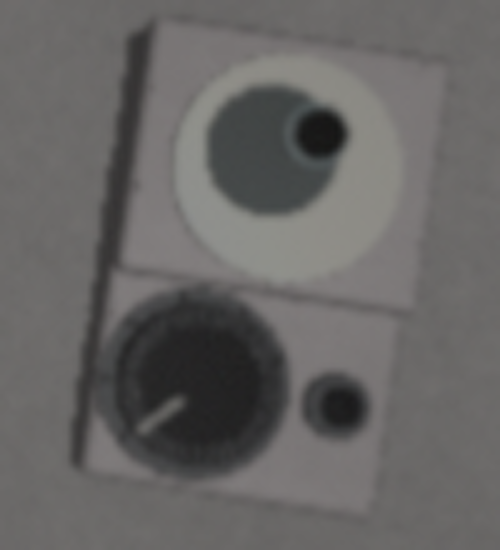

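The enlarged crop confirms this: dial centre in world about (0.4666, -0.219) and button about (0.452, -0.302). They are 85 mm apart, as specified, so stirrer yaw is about -0.17. I'll move over the dial's near side with the fingers shut.

send_rows([
  [[-0.5,-0.59,0],[0,0,0],1],
  [[-0.5,-0.59,0],[0,0,0],1],
  [[-0.5,-0.59,0],[0,0,0],1],
  [[-0.5,-0.59,0],[0,0,0],1],
  [[-0.5,-0.59,0],[0,0,0],1],
], squeeze=20)

```text
t: 0.57
eef_pos: [0.2819, 0.3007, 0.2311]
tcp_rot: [-3.141, -0.0, 2.724]
contact_force: [1.6, 0.7, -0.5]
width: 0.296
finger_force: 0.0
```

send_rows([
  [[-0.5,-0.59,0],[0,0,0],1],
  [[-0.5,-0.59,0],[0,0,0],1],
  [[-0.5,-0.59,0],[0,0,0],1],
  [[-0.5,-0.59,0],[0,0,0],1],
  [[-0.5,-0.59,0],[0,0,0],1],
])

```text
t: 0.98
eef_pos: [0.3404, 0.1006, 0.2314]
tcp_rot: [3.141, 0.0, 2.723]
contact_force: [1.5, 0.8, -1.0]
width: 0.0
finger_force: 0.0
```

```bash
python3 - <<'E'
from h import *
s=ctrl.state(); print(s["t"],s["eef_pos"],s["tcp_rot"],s["q"],s["width"])
print(tool(np.array([.4384,-.2294,.15])-s["eef_pos"]))
E
```

```text
0.9833 [0.34036683 0.10061891 0.23143718] [3.14129284e+00 4.68033544e-04 2.72321447e+00] [ 1.56044413e-01 -2.11057070e-02  2.10275712e+00 -2.99305974e-06
  1.05938542e+00 -9.96372333e-01] 0.00044835639615315955
[-0.4472387  -0.52350015  0.16292675]
```

send_rows([
  [[-0.447,-0.523,0],[0,0,0],1],
  [[-0.447,-0.523,0],[0,0,0],1],
  [[-0.447,-0.523,0],[0,0,0],1],
  [[-0.447,-0.523,0],[0,0,0],1],
  [[-0.447,-0.523,0],[0,0,0],1],
])

```text
t: 1.4
eef_pos: [0.3997, -0.0995, 0.2314]
tcp_rot: [3.141, 0.0, 2.722]
contact_force: [1.0, 1.0, -0.0]
width: -0.002
finger_force: 0.0
```

```bash
python3 - <<'E'
from h import *
s=ctrl.state(); print(s["eef_pos"]); print(tool(np.array([.4384,-.2294,.15])-s["eef_pos"]))
E
```

```text
[ 0.39968395 -0.09948619  0.23137084]
[-0.17643882 -0.20582217  0.1627807 ]
```

send_rows([
  [[-0.175,-0.2,0],[0,0,0],1],
  [[-0.175,-0.2,0],[0,0,0],1],
  [[-0.175,-0.2,0],[0,0,0],1],
  [[-0.175,-0.2,0],[0,0,0],1],
  [[-0.175,-0.2,0],[0,0,0],1],
])

```text
t: 1.82
eef_pos: [0.4392, -0.2262, 0.2307]
tcp_rot: [-3.142, -0.001, 2.72]
contact_force: [-0.1, 0.6, -0.2]
width: -0.0
finger_force: 0.0
```

```bash
python3 - <<'E'
from h import *
s=ctrl.state(); print(s["eef_pos"],s["contact_force"]); print(tool(np.array([.4384,-.2294,.15])-s["eef_pos"]))
i=ctrl.camera_info("wrist"); im=ctrl.read_camera("wrist"); cv2.imwrite("pics/w1.png",im[:,:,::-1])
np.save("w1.npy",i,allow_pickle=True)
E
```

```text
[ 0.43915393 -0.22623494  0.23073749] [-0.14890827  0.60759553 -0.18593473]
[-0.00130035 -0.00638331  0.1614747 ]
```

View pics/w1.png

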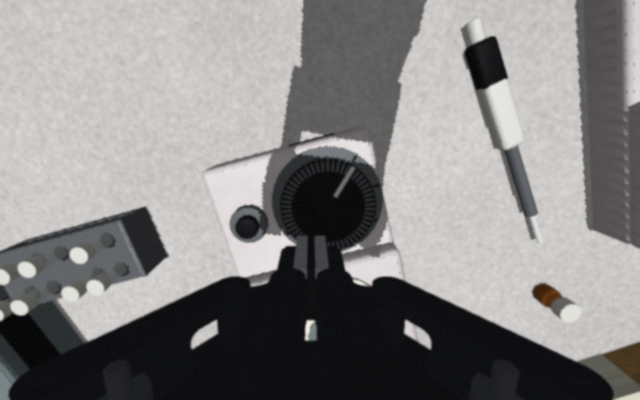

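The wrist view shows dial_a's knurled ring centred near (328,203), its pointer tip at (352,170), and the button at (247,224). Casting those gives a check on the top-view fix.

```bash
python3 - <<'E'
from h import *
i=np.load("w1.npy",allow_pickle=True).item()
for u,v,z in((328,203,.076),(247,224,.078),(336,197,.076),(352,170,.076)): print(cast(i,u,v,z).round(4))
E
```

```text
[ 0.4604 -0.2179  0.076 ]
[ 0.4467 -0.3001  0.078 ]
[ 0.458  -0.2083  0.076 ]
[ 0.4397 -0.1839  0.076 ]
```

send_rows([
  [[-0.001,-0.006,0.22],[0,0,0],1],
  [[-0.001,-0.006,0.22],[0,0,0],1],
  [[-0.001,-0.006,0.22],[0,0,0],1],
  [[-0.001,-0.006,0.22],[0,0,0],1],
  [[-0.001,-0.006,0.22],[0,0,0],1],
])

```text
t: 2.28
eef_pos: [0.4378, -0.2258, 0.1213]
tcp_rot: [3.141, -0.002, 2.724]
contact_force: [1.3, -0.9, 0.3]
width: -0.002
finger_force: 0.0
```

send_rows([
  [[0,0,0.04],[0,0,0],1],
  [[0,0,0.08],[0,0,0],1],
  [[0,0,0.08],[0,0,0],1],
])

```text
t: 2.53
eef_pos: [0.438, -0.2263, 0.0811]
tcp_rot: [3.141, -0.001, 2.724]
contact_force: [-0.9, 0.1, -0.7]
width: 0.001
finger_force: 0.0
```

send_rows([
  [[0,0,0.004],[0,0,0],1],
  [[0,0,0.008],[0,0,0],1],
  [[0,0,0.01],[0,0,0],1],
  [[0,0,0.01],[0,0,0],1],
])

```text
t: 2.87
eef_pos: [0.4387, -0.2273, 0.0773]
tcp_rot: [-3.141, 0.002, 2.723]
contact_force: [0.3, 0.7, -0.4]
width: 0.0
finger_force: 0.0
```

send_rows([
  [[0,0,0.002],[0,0,0],1],
  [[0,0,0.004],[0,0,0],1],
  [[0,0,0.006],[0,0,0],1],
  [[0,0,0.007],[0,0,0],1],
  [[0,0,0.007],[0,0,0],1],
])

```text
t: 3.28
eef_pos: [0.4385, -0.2274, 0.0733]
tcp_rot: [-3.141, 0.001, 2.723]
contact_force: [-1.3, 0.7, 7.6]
width: 0.002
finger_force: 3.8
```

```bash
python3 - <<'E'
from h import *
s=ctrl.state(); p=s["eef_pos"]; c=np.array([.464,-.2185,p[2]])
for a in (4,8,12,16,18,20,24,28,32,36,38):
    q=c+R.from_euler("z",-a,degrees=True).apply(p-c); print(a,tool(q-p).round(4),round(a/180,4))
p1=c+R.from_euler("z",-18,degrees=True).apply(p-c); r1=R.from_euler("z",-18,degrees=True)*R.from_euler("xyz",s["tcp_rot"])
for a in (4,8,12,16,18,20):
    q=c+R.from_euler("z",-18-a,degrees=True).apply(p-c); print("2nd",a,(r1.inv().apply(q-p1)/.5).round(4))
E
```

```text
4 [ 0.0025  0.0028 -0.    ] 0.0222
8 [ 0.0048  0.0058 -0.    ] 0.0444
12 [ 0.0068  0.009  -0.    ] 0.0667
16 [ 0.0087  0.0123 -0.    ] 0.0889
18 [ 0.0095  0.0139 -0.    ] 0.1
20 [ 0.0103  0.0157 -0.    ] 0.1111
24 [ 0.0116  0.0192 -0.    ] 0.1333
28 [ 0.0128  0.0228 -0.    ] 0.1556
32 [ 0.0136  0.0264 -0.    ] 0.1778
36 [ 0.0142  0.0301 -0.    ] 0.2
38 [ 0.0144  0.032  -0.    ] 0.2111
2nd 4 [ 0.0025  0.0028 -0.    ]
2nd 8 [ 0.0048  0.0058 -0.    ]
2nd 12 [ 0.0068  0.009  -0.    ]
2nd 16 [ 0.0087  0.0123 -0.    ]
2nd 18 [ 0.0095  0.0139 -0.    ]
2nd 20 [ 0.0103  0.0157 -0.    ]
```

send_rows([
  [[0.0025,0.0028,0.001],[0,0,0.0222],1],
  [[0.0048,0.0058,0.001],[0,0,0.0444],1],
  [[0.0068,0.009,0.001],[0,0,0.0667],1],
  [[0.0087,0.0123,0.001],[0,0,0.0889],1],
  [[0.0095,0.0139,0.001],[0,0,0.1],1],
])

```text
t: 3.7
eef_pos: [0.4374, -0.2192, 0.0731]
tcp_rot: [3.141, 0.002, 2.405]
contact_force: [0.2, -1.1, 8.4]
width: -0.001
finger_force: 4.0
```

send_rows([
  [[0.0025,0.0028,0],[0,0,0.0222],1],
  [[0.0048,0.0058,0],[0,0,0.0444],1],
  [[0.0068,0.009,0],[0,0,0.0667],1],
  [[0.0087,0.0123,0],[0,0,0.0889],1],
  [[0.0095,0.0139,0],[0,0,0.1],1],
])

```text
t: 4.12
eef_pos: [0.4388, -0.2107, 0.0731]
tcp_rot: [3.14, 0.002, 2.09]
contact_force: [0.6, 1.4, 8.2]
width: 0.001
finger_force: 4.0
```

```bash
python3 - <<'E'
from h import *
for n in("top","wrist"):
    im=ctrl.read_camera(n)
    if n=="top": im=cv2.resize(im[190:260,370:450],None,fx=5,fy=5,interpolation=cv2.INTER_CUBIC)
    else: im=im[80:300,180:480]; im=cv2.resize(im,None,fx=350/220,fy=350/220)
    a=im if n=="top" else np.hstack([a,im[:350]])
cv2.imwrite("pics/d1.png",a[:,:,::-1])
E
```

```text
(no output)
```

View pics/d1.png

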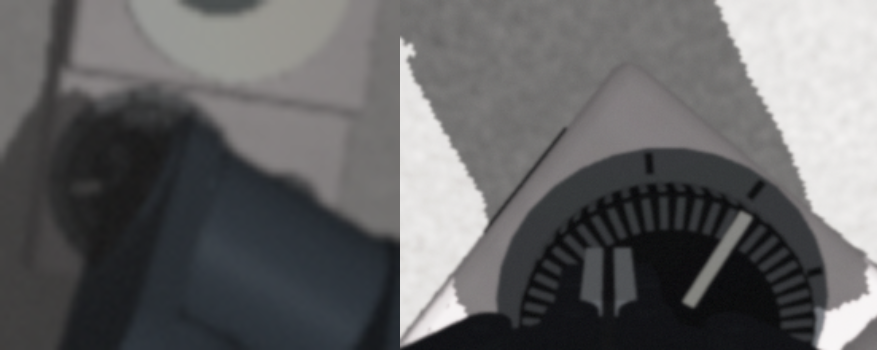

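Top crop and wrist view: the pointer has turned about 36° and now lines up with the next scale mark at (757,190). Lifting lets it settle.

send_rows([
  [[0,0,-0.008],[0,0,0],1],
  [[0,0,-0.03],[0,0,0],1],
  [[0,0,-0.08],[0,0,0],1],
  [[0,0,-0.1],[0,0,0],1],
  [[0,0,-0.1],[0,0,0],1],
])

```text
t: 4.63
eef_pos: [0.4389, -0.2111, 0.1246]
tcp_rot: [3.14, 0.004, 2.095]
contact_force: [-1.1, -0.0, 0.5]
width: 0.001
finger_force: 0.0
```

```bash
python3 - <<'E'
from h import *
s=ctrl.state(); print(s["eef_pos"]); print(tool(np.array([.4505,-.302,.11])-s["eef_pos"]))
im=ctrl.read_camera("wrist"); cv2.imwrite("pics/w2.png",im[:,:,::-1]); np.save("w2.npy",ctrl.camera_info("wrist"),allow_pickle=True)
E
```

```text
[ 0.43890556 -0.21113124  0.12463595]
[-0.16886525 -0.07086743  0.02975613]
```

View pics/w2.png

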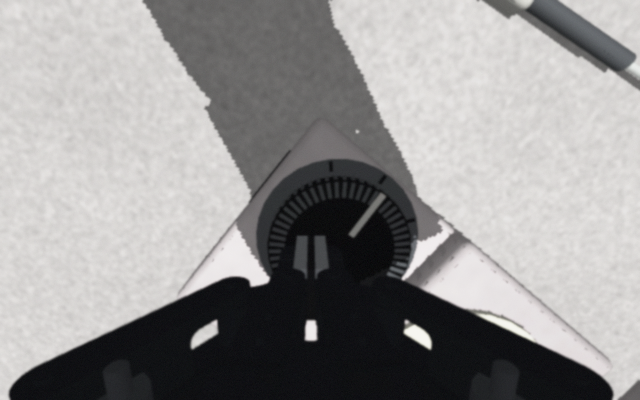

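```bash
python3 - <<'E'
from h import *
i=np.load("w2.npy",allow_pickle=True).item()
d=cast(i,383,195,.076)-cast(i,352,236,.076); print("now",np.degrees(np.arctan2(d[1],d[0])))
i=np.load("w1.npy",allow_pickle=True).item()
d=cast(i,353,167,.076)-cast(i,336,195,.076); print("before",np.degrees(np.arctan2(d[1],d[0])))
E
```

```text
now 86.02739671463354
before 126.18788393717348
```

send_rows([
  [[-0.168,-0.071,0],[0,0,0],1],
  [[-0.168,-0.071,0],[0,0,0],1],
  [[-0.168,-0.071,0],[0,0,0],1],
  [[-0.168,-0.071,0.06],[0,0,0],1],
  [[-0.168,-0.071,0.06],[0,0,0],1],
])

```text
t: 5.1
eef_pos: [0.4468, -0.3, 0.0877]
tcp_rot: [-3.139, -0.006, 2.093]
contact_force: [0.0, 0.9, -1.4]
width: -0.0
finger_force: 0.0
```

Exactly 40° (126°→86°). Now I press the button.

send_rows([
  [[-0.004,0,0.004],[0,0,0],1],
  [[-0.004,0,0.008],[0,0,0],1],
  [[-0.004,0,0.014],[0,0,0],1],
  [[-0.004,0,0.014],[0,0,0],1],
])

```text
t: 5.43
eef_pos: [0.4502, -0.3024, 0.0855]
tcp_rot: [3.141, 0.0, 2.095]
contact_force: [0.5, -0.2, -0.9]
width: 0.001
finger_force: 0.0
```

send_rows([
  [[0,0,0.008],[0,0,0],1],
  [[0,0,0.016],[0,0,0],1],
  [[0,0,0.022],[0,0,0],1],
  [[0,0,0.027],[0,0,0],1],
  [[0,0,0.027],[0,0,0],1],
])

```text
t: 5.85
eef_pos: [0.4504, -0.3027, 0.072]
tcp_rot: [3.141, 0.0, 2.095]
contact_force: [-0.0, 1.2, 5.1]
width: 0.001
finger_force: 2.2
```

send_rows([
  [[0,0,0.001],[0,0,0],1],
  [[0,0,0.001],[0,0,0],1],
  [[0,0,0.001],[0,0,0],1],
])

```text
t: 6.1
eef_pos: [0.4504, -0.3028, 0.0719]
tcp_rot: [3.141, 0.001, 2.094]
contact_force: [-1.0, 3.0, 10.6]
width: 0.0
finger_force: 5.2
```

The button is fully down: the force rises sharply at the end stop, at z = 0.072. I'll release and retreat.

send_rows([
  [[0,0,-0.01],[0,0,0],1],
  [[0,0,-0.06],[0,0,0],1],
  [[0,0,-0.14],[0,0,0],1],
  [[0,0,-0.2],[0,0,0],1],
  [[0,0,-0.2],[0,0,0],1],
])

```text
t: 6.52
eef_pos: [0.452, -0.3042, 0.1769]
tcp_rot: [3.139, 0.008, 2.095]
contact_force: [0.4, 0.3, 0.8]
width: -0.002
finger_force: 0.0
```

send_rows([
  [[0.1,0.0,-0.1],[0,0,0],1],
  [[0.1,0.0,-0.1],[0,0,0],1],
  [[0.1,0.0,-0.1],[0,0,0],1],
  [[0.1,0.0,-0.1],[0,0,0],1],
  [[0.1,0.0,-0.1],[0,0,0],1],
])

```text
t: 6.93
eef_pos: [0.4251, -0.2595, 0.2206]
tcp_rot: [-3.141, -0.0, 2.095]
contact_force: [-1.0, -0.6, 0.8]
width: 0.001
finger_force: 0.0
```

```bash
python3 - <<'E'
from h import *
i=ctrl.camera_info("wrist"); im=ctrl.read_camera("wrist"); cv2.imwrite("pics/w3.png",im[:,:,::-1])
E
```

```text
(no output)
```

View pics/w3.png

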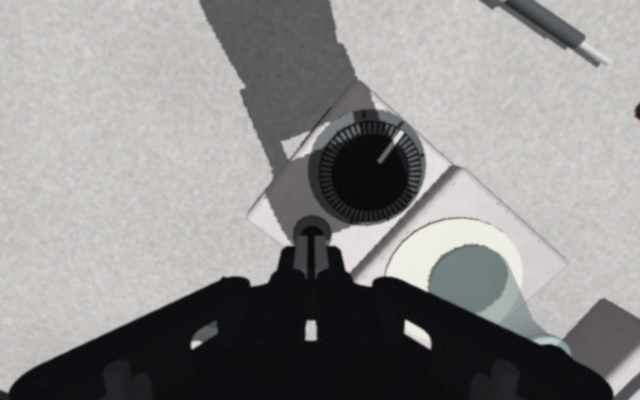

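The pointer, (380,160) to (402,133), still sits at the next mark. The button at (312,230) is clear of the finger, and the flask still stands on its plate.

```bash
python3 -c "
from station import ctrl
print(ctrl.close_job())"
```

```text
the job is handed in; nothing more can be done
None
```

I turned the flask stirrer's dial one 40° step clockwise, pressed its start button down to the stop and released it, then handed the job in at about 7 s; no pass/fail verdict came back.

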